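Sweep the offcuts out of the mitre channel

ROBOT

A 6-joint arm with a two-finger parallel gripper is mounted at the origin on the work surface. World frame = base frame: x ahead of the robot, y to its left, z up, the work surface at z = 0. Lengths are in m, angles in rad, forces in N, time in s.
With the tool pointing down it reaches from about 0.35 to 0.975 m from the base axis. Payload 4.9 kg.
Tool frame: the origin (TCP) lies at the very end of the fingers, on their centre line; the grasp point (between the pads) lies 19 mm behind it; z points along the fingers, y is the line along which they close (so a half turn about z gives the same grasp; the last joint's range is limited). The gripper opens to 85 mm and grips with 20 to 120 N. Pads are 22 mm wide; open, the fingers measure 114 mm over their backs; the gripper's body (76 mm by 85 mm) begins 54 mm behind the grasp point. The pads swing forward as they close: fully open they stand 13 mm farther back than shut.
Start: joints at [-1.221, 0.053, 1.613, -0, 1.476, -0.119], TCP at [0.282, -0.558, 0.231] pointing down, gripper open.
Joint ranges: [-3.01, 3.01], [-1.01, 2.22], [0.06, 2.58], [-1.02, 4.17], [0.09, 2.62], [-3.14, 3.14]. Speed limits (rad/s): [2.57, 2.57, 3.14, 3.14, 3.14, 3.14].

INTERFACE

Orientations are given as a rotation vector (axis times angle).
In Python, from station import * gives the robot as it stands.
- The arm moves only by the shell command python3 -m crank 'ROWS' [OPENING] [FORCE]. ROWS is JSON, a list of rows, each an object with "offset": the shift along the tool's x, y, z in m, a list of three; "twist": the turn, a rotation vector about the tool's x, y, z in degrees, a list of three. In form: [{"offset": [x, y, z], "twist": [rx, ry, rz]}, ...]. A call has 1 to 20 rows; each row is the pose to reach, as a shift and turn from the pose commanded when the call began, along the tool's axes at that moment; what a row does not reach only later rows make up. A row lasts 1/8 s, in which the tool goes at most 62.5 mm and 10.7 degrees, less where a joint would pass 70% of its speed; a pose out of reach is approached as far as the arm can. A call with a gripper value outside its range is refused whole. OPENING is the opening, from 0 (shut) to 1 (fully open), set as the call begins (- or left out, the last holds). The fingers move at their own pace and stop on an object; FORCE is the grip in N (left out, the last holds). Time passes only in rows, so rows that repeat a pose let the fingers close. It gives the time, the measured TCP pose, the force, the opening and the grip force at its end, in the units of the state.
- get_obs(): the state, without advancing time (a new reading comes with each control period).
- get_image(name): name is "side" or "top"; returns the picture (480x640x3 uint8, red, green, blue); there is no depth.
- get_calibration(name): a dict with "intrinsics" (3x3 intrinsics, pixels), "k1" (the pictures are not rectified: a ray, as slopes to the right and down, at radius r is drawn at 1 + k1 r^2 times it, then the intrinsics apply), "world_from_camera" (4x4, takes a point from camera to world coordinates). Camera axes: x right, y up, looking along -z (the intrinsics and any distortion apply to the point x, -y, -z); pixel columns grow to the right and rows downward; lengths in m; the calibration is good to about 2 mm. A picture is of the moment at which its call begins. get_calibration takes no time and is no camera call.
- finish_job(): hands the job in; it is judged then, once.
Trained networks look in the newest picture that a camera, given by its name, has taken for a name from the list of things; names that differ only in an ending like _2 or _b are one class to them, and where a whole thing is asked for, a point or a joint stands for the part that bears it (a point fixed in the world has none). Each returns a list of dicts, best first, with "confidence" (0 to 1); they miss things now and then, are a little off and sometimes report something else, mostly with a low value. They report only what shows in the picture. A call takes as long as a camera call. They do not tell look-alikes from the thing itself.
- cut_out(query, camera): "region" (480x640 bool, what is visible of it) and "rect" ([centre column, centre row, width, height] in pixels, round what is visible of it).
The state is a dict: "t": time; "q": joint angles; "dq": joint speeds; "effort": joint torques, N m; "tool_pos": TCP position; "tool_rot": TCP orientation; "contact_force": force on the tool from outside, world axes, zero at the start; "wrist_torque": the same for the moment, N m; "opening": finger opening in m; "grip_force": force on a finger pad.
Only numpy, scipy, OpenCV 4.12 (cv2) and the standard library are available. Lean on these libraries where they do the work, as an engineer would, in place of code of your own. Each camera call takes 0.05 s, during which the arm holds its last target. There are 200 camera calls.

TASK

The cutting channel on the painter's table has two stretcher-bar offcuts lying in it. Take the bench brush with the upright handle by that handle and, bristles down on the channel's floor, sweep both offcuts along the channel and off its open end into the steel scrap tray, without the gripper touching the offcuts. Then stand the brush back on its bristles on the free table top, clear of the channel and tray, and let go.

Things in the scene. Friction and masses are not known exactly. Their poses are not given: they have to be found in the camera images.
- brush_grip (a point): Middle of the upright handle of the bench brush, 85 mm above the bristle ends. The loose brush stands on its stiff bristles (106 x 36 mm, 32 long), 112 mm tall, 160 g: pale wood block 110 x 40 x 20 mm over them, then a flat handle 40 x 24 mm, 60 tall. x: along the 110 mm width; y: the thin way (grip the 24 mm across y); z up. Not the cork sanding block with round knob.
- channel: Fixed cutting channel, grey floor and wooden side walls, with a steel tray at its -y end. Origin on the table below the floor's centre; y along it, z up. Floor: 45 mm high, y -120 to 120, x -67.5 to 67.5 mm, ends open; side walls 14 mm thick rise 22 mm above it. Tray inside: y -256 to -120, x -78 to 78 mm, floor 6 mm high; its 3 outer walls 4 mm thick, rims 55 mm above the table.
- offcut_a (a point): Centre of one offcut: loose pale wood piece 48 x 40 mm, 22 mm tall, one end stepped, about 30 g, on the channel's floor between y = -80 and 25 mm of the channel. x along its 48 mm, z up, 11 mm above its underside. Wood pieces on the table are not part of the job.
- offcut_b (a point): Centre of the other offcut: loose brown wood piece 38 x 34 mm, 30 mm tall, stepped top, about 30 g, on the channel's floor between y = -80 and 25 mm of the channel. x along its 38 mm, z up, 15 mm above its underside.
Not all that is in view belongs to the job. What is shaped like the part that bears offcut_a but pink or purple is not meant. Of the things that look like the part that bears brush_grip, the smallest one is meant.

How it is judged:
On the way, in this order (a step that is already met when the one before it is completed fails the run):
1. the brush is lowered upright into the channel, bristles on or close above its floor (x of brush_grip in the frame of channel between -0.04 and 0.04 m and y of brush_grip in the frame of channel between -0.15 and 0.16 m and z of brush_grip in the frame of channel between 0.11 and 0.148 m and angle between brush_grip's own z axis and vertical below 0.35 rad), for 0.1 s.
2. both offcuts lie in the scrap tray (x of offcut_a in the frame of channel between -0.082 and 0.082 m and y of offcut_a in the frame of channel between -0.26 and -0.125 m and z of each of offcut_a, offcut_b in the frame of channel below 0.065 m and x of offcut_b in the frame of channel between -0.082 and 0.082 m and y of offcut_b in the frame of channel between -0.26 and -0.125 m), for 0.2 s.
At the end, for the whole second after the job is handed in: Both offcuts rest inside the scrap tray (centres within its outline and less than 65 mm above the table), and the brush stands released and still on its bristles on the table (upright within 10 degrees, grip point 75 to 95 mm above the table), outside the outline of the channel and tray (all of step 2 and linear speed of each of scrap_a, scrap_b, brush below 0.02 m/s and height (world z) of brush_grip between 0.075 and 0.095 m and angle between brush_grip's own z axis and vertical below 0.17 rad and (x of brush_grip in the frame of channel above 0.095 m or x of brush_grip in the frame of channel below -0.095 m or y of brush_grip in the frame of channel above 0.135 m or y of brush_grip in the frame of channel below -0.275 m)); the robot touches nothing.
It fails at once if the gripper or arm touches an offcut: they are moved only with the brush (contact force between any of the fingers, the arm and scrap_a above 0.5 N or contact force between any of the fingers, the arm and scrap_b above 0.5 N).
It also fails if it takes over 51 s, if anything falls off the work surface, if the arm or the gripper's body presses on something with over 40 N, if the wrist force passes 120 N, or if a joint passes its speed limit or range.

## Working session

There is one attempt and no reset: what is moved stays moved. The work goes in short steps, Python scripts to look and compute and a shell command to move; the robot and the scene stay as the last step left them, time stands still between calls to the robot, and variables do not carry over. Pictures are saved under pics/ and viewed, at most 13 in all, crops included, and the job is handed in when it is done.

```bash
mkdir -p pics; cat > h.py <<'E'
from station import *
import numpy as np, cv2
from scipy.spatial.transform import Rotation as R
def cal(n):
    c=get_calibration(n); return np.array(c['intrinsics']),c['k1'],np.array(c['world_from_camera'])
def ray(n,u,v):
    K,k,T=cal(n)
    s=np.array([(u-K[0,2])/K[0,0],(v-K[1,2])/K[1,1]]); p=s.copy()
    for _ in range(20): p=s/(1+k*(p@p))
    return T[:3,3],T[:3,:3]@np.array([p[0],-p[1],-1])
def onz(n,u,v,z):
    o,d=ray(n,u,v); return o+d*(z-o[2])/d[2]
def proj(n,P):
    K,k,T=cal(n); q=T[:3,:3].T@(np.array(P)-T[:3,3]); s=np.array([q[0],-q[1]])/-q[2]; s=s*(1+k*(s@s))
    return K[0,0]*s[0]+K[0,2],K[1,1]*s[1]+K[1,2]
E
python3 - <<'E'
from h import *
for n in('top','side'):
    cv2.imwrite(f'pics/{n}0.png',get_image(n)[:,:,::-1])
    for q in('brush_grip','offcut_a','offcut_b','channel'):
        print(n,q,[(round(d['confidence'],2),np.round(d['rect'])) for d in cut_out(q,n)])
    print(cal(n)[2].round(3).tolist())
o=get_obs();print(o['tool_pos'],R.from_rotvec(o['tool_rot']).as_matrix().round(3).tolist(),o['t'])
E
```

```text
top brush_grip [(0.94, array([225., 287.,  86.,  37.])), (0.8, array([147., 153.,  44.,  59.])), (0.55, array([155., 362.,  82.,  38.]))]
top offcut_a [(0.81, array([319., 142.,  24.,  22.])), (0.8, array([334., 251.,  27.,  25.])), (0.65, array([276., 171.,  27.,  24.])), (0.65, array([289., 251.,  25.,  25.]))]
top offcut_b [(0.81, array([319., 142.,  24.,  22.])), (0.8, array([334., 251.,  27.,  25.])), (0.65, array([276., 171.,  27.,  24.])), (0.65, array([289., 251.,  25.,  25.]))]
top channel [(0.92, array([315., 158., 204., 121.]))]
[[-0.019, 0.993, -0.117, 0.29], [-1.0, -0.016, 0.025, 0.018], [0.022, 0.118, 0.993, 1.18], [0.0, 0.0, 0.0, 1.0]]
side brush_grip [(0.88, array([378., 430.,  47.,  98.])), (0.75, array([323., 327.,  61.,  88.])), (0.57, array([153., 349.,  67.,  51.]))]
side offcut_a [(0.87, array([236., 257.,  26.,  28.])), (0.84, array([239., 222.,  22.,  23.])), (0.77, array([324., 253.,  24.,  25.])), (0.71, array([316., 280.,  24.,  22.]))]
side offcut_b [(0.87, array([236., 257.,  26.,  28.])), (0.84, array([239., 222.,  22.,  23.])), (0.77, array([324., 253.,  24.,  25.])), (0.71, array([316., 280.,  24.,  22.]))]
side channel [(0.6, array([239., 242., 110., 139.]))]
[[-0.93, 0.263, -0.256, 0.164], [-0.367, -0.675, 0.64, 0.661], [-0.004, 0.689, 0.725, 0.811], [0.0, 0.0, 0.0, 1.0]]
[ 0.28235213 -0.55753978  0.23128552] [[0.892, 0.452, -0.0], [0.452, -0.892, 0.0], [-0.0, -0.0, -1.0]] 0.5
```

View pics/top0.png

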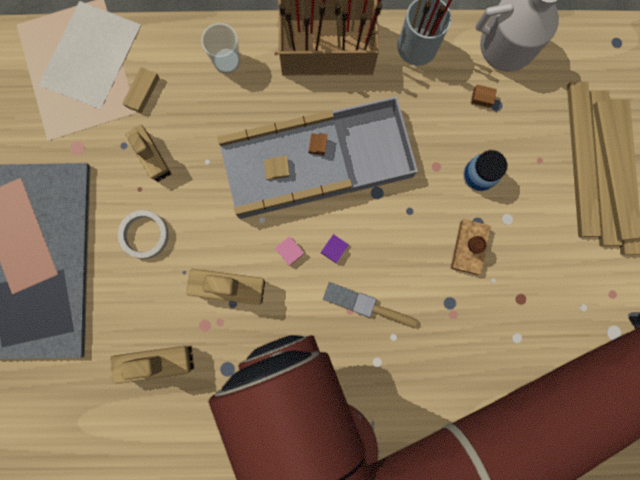

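View pics/side0.png

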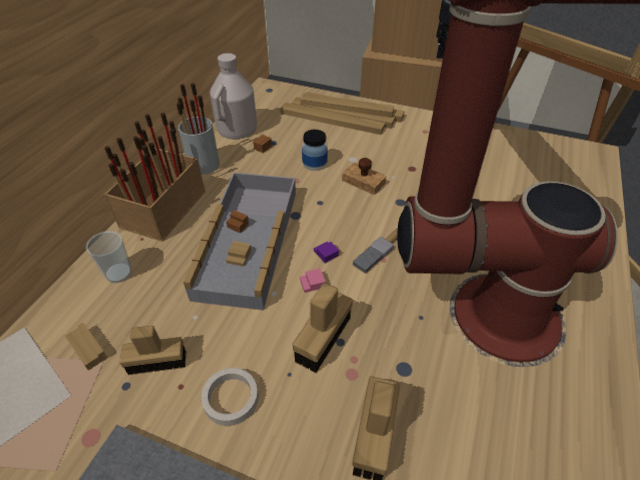

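Three brush-like things show in the top picture: (147,153), (225,287) and (155,362). The first looks smallest, so I'll confirm that by fitting size to the masks. The offcuts are at (276,167) pale and (318,143) brown, inside the channel. The pink and purple pieces are decoys.

```bash
cat >> h.py <<'E'
from scipy.optimize import minimize
def box(x0,x1,y0,y1,z0,z1): return np.array([[x,y,z] for x in(x0,x1) for y in(y0,y1) for z in(z0,z1)],float)
CH=[box(-.0815,.0815,-.12,.12,0,.067),box(-.082,.082,-.26,-.12,0,.055)]
BR=[box(-.053,.053,-.018,.018,0,.032),box(-.055,.055,-.02,.02,.032,.052),box(-.02,.02,-.012,.012,.052,.112)]
def sil(n,boxes,x,y,a,s=1):
    m=np.zeros((480*4,640*4),np.uint8); c,t=np.cos(a),np.sin(a)
    for b in boxes:
        P=b*s@np.array([[c,t,0],[-t,c,0],[0,0,1]])+[x,y,0]
        px=np.array([proj(n,p) for p in P]); h=cv2.convexHull(((px+.5)*4).astype(np.int32)); cv2.fillConvexPoly(m,h,1)
    return cv2.resize(m.astype(np.float32),(640,480),interpolation=cv2.INTER_AREA)
def fit(masks,boxes,p0,step):
    def f(p):
        e=0
        for n,m in masks.items():
            s=sil(n,boxes,*p); m=m.astype(float); e+=1-np.minimum(s,m).sum()/np.maximum(s,m).sum()
        return e/len(masks)
    p0=np.array(p0,float); S=np.vstack([p0]+[p0+np.eye(len(p0))[i]*step[i] for i in range(len(p0))])
    r=minimize(f,p0,method='Nelder-Mead',options=dict(initial_simplex=S,xatol=2e-4,fatol=1e-4,maxfev=250)); return r.x,r.fun
E
python3 - <<'E'
from h import *
im={n:get_image(n) for n in('top','side')}
C={n:cut_out('channel',n) for n in im}; B={n:cut_out('brush_grip',n) for n in im}
p=onz('top',290,165,.05)
print('ch',*[fit({n:C[n][0]['region'] for n in k},CH,[p[0],p[1],.2],[.02,.02,.1]) for k in(['top'],['top','side'])])
for u,v,su,sv,a in((147,153,153,349,1.1),(225,287,323,327,1.5),(155,362,378,430,1.7)):
    ms={}
    for n,c in(('top',(u,v)),('side',(su,sv))):
        d=[d for d in B[n] if np.hypot(d['rect'][0]-c[0],d['rect'][1]-c[1])<15]
        if d: ms[n]=d[0]['region']
    p=onz('top',u,v,.06)
    for a0 in (a,a+.8,a-.8):
        r=fit(ms,BR,[p[0],p[1],a0,1.1],[.01,.01,.2,.1]); print(u,v,list(ms),r[0].round(4),round(r[1],3))
for q,z,u,v in(('offcut_a',.067,276,171),('offcut_b',.07,319,142)):
    print(q,onz('top',u,v,z).round(4))
cv2.imwrite('pics/c1.png',cv2.resize(im['top'][100:400,90:430],None,fx=2,fy=2,interpolation=cv2.INTER_CUBIC)[:,:,::-1])
E
```

```text
Traceback (most recent call last):
  File "h.py", line 33, in fit
    r=minimize(f,p0,method='Nelder-Mead',options=dict(initial_simplex=S,xatol=2e-4,fatol=1e-4,maxfev=250)); return r.x,r.fun
  File "h.py", line 30, in f
    s=sil(n,boxes,*p); m=m.astype(float); e+=1-np.minimum(s,m).sum()/np.maximum(s,m).sum()
  File "h.py", line 24, in sil
    px=np.array([proj(n,p) for p in P]); h=cv2.convexHull(((px+.5)*4).astype(np.int32)); cv2.fillConvexPoly(m,h,1)
                 ~~~~^^^^^
  File "h.py", line 14, in proj
    K,k,T=cal(n); q=T[:3,:3].T@(np.array(P)-T[:3,3]); s=np.array([q[0],-q[1]])/-q[2]; s=s*(1+k*(s@s))
          ~~~^^^
  File "h.py", line 5, in cal
    c=get_calibration(n); return np.array(c['intrinsics']),c['k1'],np.array(c['world_from_camera'])
ValueError: time passes only in moves, steps and waits
```

```bash
sed -i 's/^def cal(n):/import functools\n@functools.lru_cache\ndef cal(n):/' h.py
cat > m.py <<'E'
from h import *
im={n:get_image(n) for n in('top','side')}
C={n:cut_out('channel',n) for n in im}; B={n:cut_out('brush_grip',n) for n in im}
print(get_obs()['t'])
cv2.imwrite('pics/c1.png',cv2.resize(im['top'][100:400,90:430],None,fx=2,fy=2,interpolation=cv2.INTER_CUBIC)[:,:,::-1])
p=onz('top',290,165,.05)
print('ch',*[fit({n:C[n][0]['region'] for n in k},CH,[p[0],p[1],.2],[.02,.02,.1]) for k in(['top'],['top','side'])])
for u,v,su,sv,a in((147,153,153,349,1.1),(225,287,323,327,1.5),(155,362,378,430,1.7)):
    ms={}
    for n,c in(('top',(u,v)),('side',(su,sv))):
        d=[d for d in B[n] if np.hypot(d['rect'][0]-c[0],d['rect'][1]-c[1])<15]
        if d: ms[n]=d[0]['region']
    p=onz('top',u,v,.06)
    for a0 in (a,a+.8,a-.8):
        r=fit(ms,BR,[p[0],p[1],a0,1.1],[.01,.01,.2,.1]); print(u,v,list(ms),r[0].round(4),round(r[1],3))
for q,z,u,v in(('offcut_a',.067,276,171),('offcut_b',.07,319,142)):
    print(q,onz('top',u,v,z).round(4))
E
python3 m.py
```

```text
1.1
ch (array([0.58659563, 0.07113663, 0.22938133]), np.float64(0.0812819266354805)) (array([0.58701023, 0.0732299 , 0.22670378]), np.float64(0.09408285966901131))
147 153 ['top', 'side'] [0.6185 0.357  0.5242 0.9635] 0.071
147 153 ['top', 'side'] [0.6184 0.3567 0.5224 0.9576] 0.07
147 153 ['top', 'side'] [0.6177 0.3563 0.5243 0.9602] 0.071
225 287 ['top', 'side'] [0.336  0.1927 1.4279 1.3058] 0.048
225 287 ['top', 'side'] [0.3362 0.1926 1.4304 1.3052] 0.048
225 287 ['top', 'side'] [0.3362 0.1933 1.4229 1.3049] 0.048
155 362 ['top', 'side'] [0.1878 0.3387 1.6905 1.3151] 0.048
155 362 ['top', 'side'] [0.1877 0.3387 1.6872 1.312 ] 0.048
155 362 ['top', 'side'] [0.1878 0.3381 1.6897 1.3093] 0.048
offcut_a [0.5657 0.0873 0.067 ]
offcut_b [ 6.238e-01 -3.000e-04  7.000e-02]
```

View pics/c1.png

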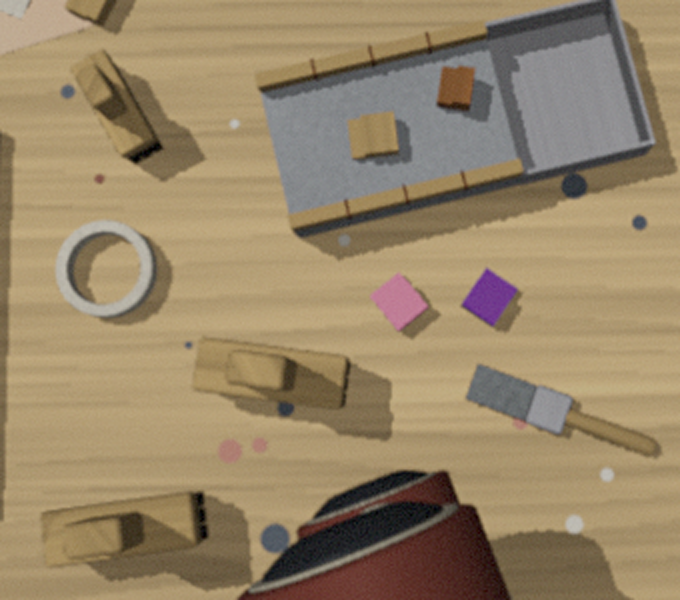

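The crop confirms it: the brush at top (147,153) fits at scale 0.96. The other two fit at about 1.31, so they are oversized look-alikes. The pale offcut is near channel (-17, 20) mm and the brown one near (20, -79) mm. Next I work out the moves.

```bash
cat >> h.py <<'E'
CO=np.array([.587,.0725]); CY=.228
def chw(x,y): c,s=np.cos(CY),np.sin(CY); return CO+[c*x-s*y,s*x+c*y]
def chf(p): c,s=np.cos(CY),np.sin(CY); d=np.array(p[:2])-CO; return np.array([c*d[0]+s*d[1],-s*d[0]+c*d[1]])
def rel(t,yaw):
    o=get_obs(); M=R.from_rotvec(o['tool_rot']); G=R.from_matrix([[np.cos(yaw),np.sin(yaw),0],[np.sin(yaw),-np.cos(yaw),0],[0,0,-1]])
    print('off',(M.inv().apply(np.array(t)-o['tool_pos'])).round(4),'twist',np.degrees((M.inv()*G).as_rotvec()).round(2),'t',round(o['t'],2))
E
python3 -c "
from h import *
rel([.6182,.3567,.231],.523)"
```

```text
off [ 7.127e-01 -6.639e-01  3.000e-04] twist [-0.    0.   -3.11] t 1.1
```

```bash
python3 -m crank '[{"offset":[0.713,-0.664,0],"twist":[0,0,-3.1]},{"offset":[0.713,-0.664,0],"twist":[0,0,-3.1]},{"offset":[0.713,-0.664,0],"twist":[0,0,-3.1]},{"offset":[0.713,-0.664,0],"twist":[0,0,-3.1]},{"offset":[0.713,-0.664,0],"twist":[0,0,-3.1]},{"offset":[0.713,-0.664,0],"twist":[0,0,-3.1]},{"offset":[0.713,-0.664,0],"twist":[0,0,-3.1]},{"offset":[0.713,-0.664,0],"twist":[0,0,-3.1]},{"offset":[0.713,-0.664,0],"twist":[0,0,-3.1]},{"offset":[0.713,-0.664,0],"twist":[0,0,-3.1]},{"offset":[0.713,-0.664,0],"twist":[0,0,-3.1]},{"offset":[0.713,-0.664,0],"twist":[0,0,-3.1]},{"offset":[0.713,-0.664,0],"twist":[0,0,-3.1]},{"offset":[0.713,-0.664,0],"twist":[0,0,-3.1]},{"offset":[0.713,-0.664,0],"twist":[0,0,-3.1]},{"offset":[0.713,-0.664,0],"twist":[0,0,-3.1]},{"offset":[0.713,-0.664,0],"twist":[0,0,-3.1]},{"offset":[0.713,-0.664,0],"twist":[0,0,-3.1]}]' 1
python3 - <<'E'
from h import *
rel([.6182,.3567,.066],.523)
s=get_image('side'); cv2.imwrite('pics/s2.png',cv2.resize(s[200:440,40:360],None,fx=2,fy=2)[:,:,::-1])
E
```

```text
t: 3.35
tool_pos: [0.6183, 0.3563, 0.231]
tool_rot: [3.034, 0.812, -0.001]
contact_force: [-0.3, -0.8, -0.6]
opening: 0.0854
grip_force: 0.0
off [ 0.0003 -0.0004  0.165 ] twist [ 0.02  0.05 -0.02] t 3.35
```

View pics/s2.png

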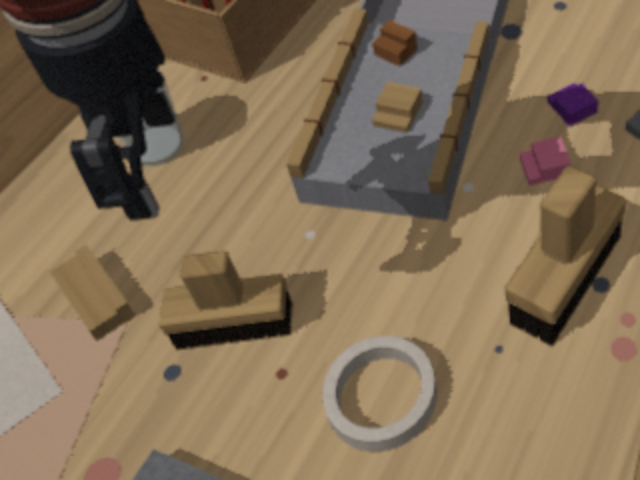

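The gripper is open above the small brush (crop 212,280), which stands clear of its neighbours. Descend and grip.

```bash
python3 -m crank '[{"offset":[0,0,0.05],"twist":[0,0,0]},{"offset":[0,0,0.10],"twist":[0,0,0]},{"offset":[0,0,0.14],"twist":[0,0,0]},{"offset":[0,0,0.165],"twist":[0,0,0]},{"offset":[0,0,0.165],"twist":[0,0,0]}]' 1
python3 - <<'E'
from h import *
print(get_obs()['tool_pos'])
t=get_image('top');s=get_image('side')
a=cv2.resize(t[110:200,90:210],(400,300)); b=cv2.resize(s[290:410,80:240],(400,300))
cv2.imwrite('pics/d.png',np.hstack([a,b])[:,:,::-1])
E
```

```text
t: 4.03
tool_pos: [0.6166, 0.3548, 0.0636]
tool_rot: [3.035, 0.81, -0.009]
contact_force: [0.8, -0.4, -0.0]
opening: 0.0853
grip_force: 0.0
[0.61656718 0.35476332 0.06359655]
```

View pics/d.png

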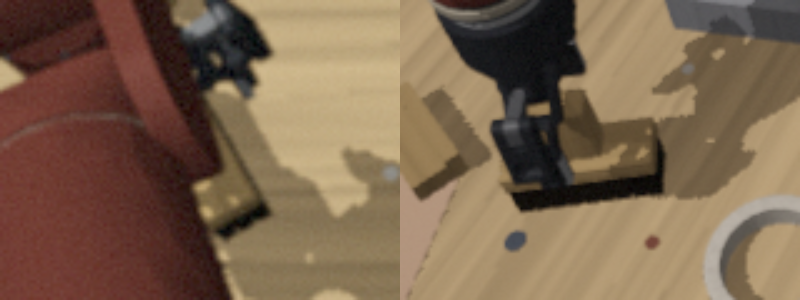

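```bash
python3 - <<'E'
from h import *
def crop(n,p):
    u,v=proj(n,p); return ((u-80)*2.5+400,(v-290)*2.5)
p=get_obs()['tool_pos']
yb=np.array([-.5,.866,0]);xb=np.array([.866,.5,0])
print('tcp',crop('side',p),'near finger tip',crop('side',p+.043*yb))
b=np.array([.6182,.3567,0])
for z in(.054,.112):
  for sx in(-.02,.02):
    for sy in(-.012,.012): print(z,sx,sy,np.round(crop('side',b+xb*sx+yb*sy+[0,0,z])))
for sx in(-.055,.055):
    for sy in(-.02,.02): print('blk',sx,sy,np.round(crop('side',b+xb*sx+yb*sy+[0,0,.052])))
E
```

```text
tcp (np.float64(571.0975467642982), np.float64(132.0982126609377)) near finger tip (np.float64(565.0377845501575), np.float64(184.62006344308364))
0.054 -0.02 -0.012 [606. 125.]
0.054 -0.02 0.012 [603. 153.]
0.054 0.02 -0.012 [551. 132.]
0.054 0.02 0.012 [547. 161.]
0.112 -0.02 -0.012 [586.  82.]
0.112 -0.02 0.012 [583. 111.]
0.112 0.02 -0.012 [528.  89.]
0.112 0.02 0.012 [524. 118.]
blk -0.055 -0.02 [654. 112.]
blk -0.055 0.02 [651. 158.]
blk 0.055 -0.02 [505. 131.]
blk 0.055 0.02 [497. 178.]
```

```bash
python3 - <<'E'
import cv2,numpy as np
a=cv2.imread('pics/side0.png')[310:380,110:200]; 
cv2.imwrite('pics/e.png',cv2.resize(a,None,fx=8,fy=8,interpolation=cv2.INTER_CUBIC))
E
```

```text
(no output)
```

View pics/e.png

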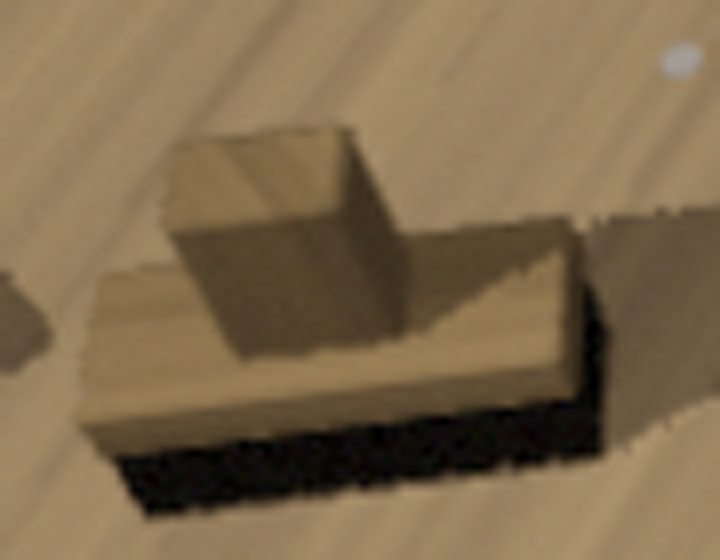

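The projections match the picture: the handle's top right corner falls at (154,326) and the fit is good, so the fingers straddle the handle. Close.

```bash
python3 -m crank '[{"offset":[0,0,0],"twist":[0,0,0]},{"offset":[0,0,0],"twist":[0,0,0]},{"offset":[0,0,0],"twist":[0,0,0]},{"offset":[0,0,0],"twist":[0,0,0]},{"offset":[0,0,0],"twist":[0,0,0]},{"offset":[0,0,0],"twist":[0,0,0]}]' 0 60
python3 -c "
from h import *
p=get_obs()['tool_pos']; q=chw(0,.095)
rel([q[0],q[1],p[2]+.1],.228)"
```

```text
t: 4.88
tool_pos: [0.6188, 0.3572, 0.067]
tool_rot: [-3.035, -0.812, -0.001]
contact_force: [-0.6, 0.2, 3.0]
opening: 0.0231
grip_force: 59.3
off [-0.142   0.1399 -0.1001] twist [-0.   -0.05 16.9 ] t 4.88
```

```bash
python3 -m crank '[{"offset":[0,0,-0.05],"twist":[0,0,0]},{"offset":[0,0,-0.10],"twist":[0,0,0]},{"offset":[-0.03,0.03,-0.10],"twist":[0,0,4]},{"offset":[-0.06,0.06,-0.10],"twist":[0,0,8]},{"offset":[-0.09,0.09,-0.10],"twist":[0,0,12]},{"offset":[-0.12,0.12,-0.10],"twist":[0,0,16]},{"offset":[-0.142,0.14,-0.10],"twist":[0,0,16.9]},{"offset":[-0.142,0.14,-0.10],"twist":[0,0,16.9]},{"offset":[-0.142,0.14,-0.10],"twist":[0,0,16.9]}]'
python3 - <<'E'
from h import *
p=get_obs()['tool_pos']; print(chf(p)); q=chw(0,.095); rel([q[0],q[1],.1135],.228)
t=get_image('top');s=get_image('side')
a=cv2.resize(t[90:225,200:380],(400,300)); b=cv2.resize(s[170:320,140:340],(400,300))
cv2.imwrite('pics/f.png',np.hstack([a,b])[:,:,::-1])
E
```

```text
t: 6.0
tool_pos: [0.5651, 0.1651, 0.1656]
tool_rot: [-3.121, -0.357, 0.001]
contact_force: [1.1, 0.6, -2.3]
opening: 0.0234
grip_force: 59.2
[-0.0003943   0.09512073]
off [0.0004 0.0001 0.0521] twist [-0.03  0.04  0.  ] t 6.0
```

View pics/f.png

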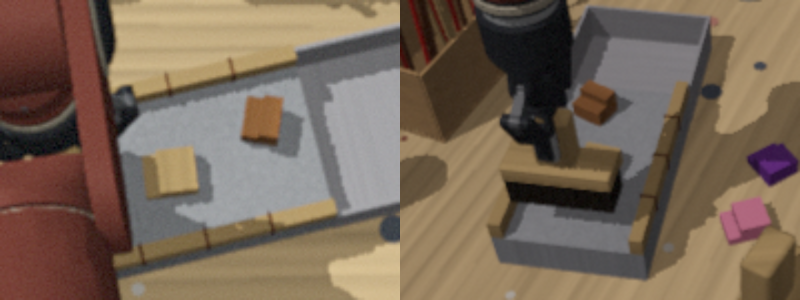

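```bash
python3 - <<'E'
from h import *
f=lambda x,y:(140+(x-400)/2,170+y/2)
for c in((507,205),(618,208)): print('bristle',chf(onz('side',*f(*c),.0985)).round(4))
for n,c in(('floorend L bottom',(500,260)),('R bottom',(648,275))): print(n,chf(onz('side',*f(*c),0)).round(4))
for n,c in(('R wall end top inner',(630,247)),('R wall outer end',(652,249)),('L outer',(489,232)),('L inner',(508,233))): print(n,chf(onz('side',*f(*c),.067)).round(4))
# top view wall ends
g=lambda x,y:(200+x*.45,90+y*.45)
for n,c in(('far wall tray end outer',(295,47)),('far inner',(298,62)),('near inner',(335,200)),('near outer',(338,213))): print(n,chf(onz('top',*g(*c),.067)).round(4))
E
```

```text
bristle [0.054  0.1198]
bristle [-0.0568  0.1076]
floorend L bottom [0.0823 0.1191]
R bottom [-0.0805  0.1154]
R wall end top inner [-0.0714  0.1304]
R wall outer end [-0.0937  0.1296]
L outer [0.0752 0.1324]
L inner [0.0556 0.1309]
far wall tray end outer [ 0.0767 -0.1226]
far inner [ 0.0621 -0.1217]
near inner [-0.0714 -0.1224]
near outer [-0.0837 -0.122 ]
```

```bash
python3 -m crank '[{"offset":[-0.003,0,0.02],"twist":[0,0,0]},{"offset":[-0.003,0,0.036],"twist":[0,0,0]},{"offset":[-0.003,0,0.046],"twist":[0,0,0]},{"offset":[-0.003,0,0.051],"twist":[0,0,0]},{"offset":[-0.003,0,0.051],"twist":[0,0,0]},{"offset":[-0.003,0,0.051],"twist":[0,0,0]}]'
python3 - <<'E'
from h import *
p=get_obs()['tool_pos']; print(chf(p)); 
s=get_image('side')
cv2.imwrite('pics/g.png',cv2.resize(s[170:320,140:340],(800,600),interpolation=cv2.INTER_CUBIC)[:,:,::-1])
E
```

```text
t: 6.85
tool_pos: [0.563, 0.1641, 0.116]
tool_rot: [-3.121, -0.357, -0.002]
contact_force: [-0.6, 0.2, -2.7]
opening: 0.0233
grip_force: 59.3
[-0.00271734  0.09466844]
```

View pics/g.png

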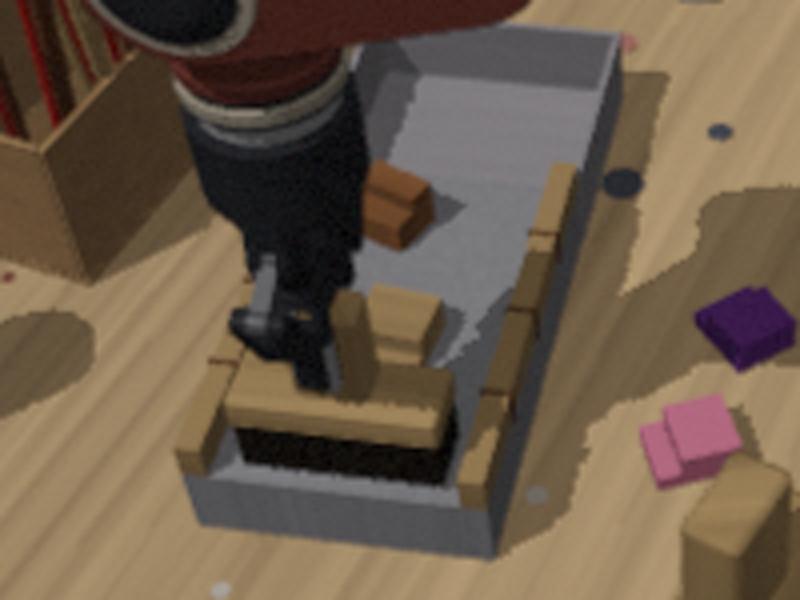

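The brush sits centred between the walls at (240–447, 475), parallel to the channel end, with about 3 mm of air below. The pale offcut is just ahead. Lower slightly and sweep.

```bash
python3 -m crank '[{"offset":[0,0,0.0025],"twist":[0,0,0]},{"offset":[0,0,0.003],"twist":[0,0,0]},{"offset":[0,0.01,0.003],"twist":[0,0,0]},{"offset":[0,0.02,0.003],"twist":[0,0,0]},{"offset":[0,0.03,0.003],"twist":[0,0,0]},{"offset":[0,0.04,0.003],"twist":[0,0,0]},{"offset":[0,0.05,0.003],"twist":[0,0,0]},{"offset":[0,0.06,0.003],"twist":[0,0,0]},{"offset":[0,0.07,0.003],"twist":[0,0,0]},{"offset":[0,0.08,0.003],"twist":[0,0,0]},{"offset":[0,0.09,0.003],"twist":[0,0,0]},{"offset":[0,0.10,0.003],"twist":[0,0,0]},{"offset":[0,0.11,0.003],"twist":[0,0,0]},{"offset":[0,0.12,0.003],"twist":[0,0,0]},{"offset":[0,0.12,0.003],"twist":[0,0,0]}]'
python3 - <<'E'
from h import *
p=get_obs()['tool_pos']; print(chf(p)); 
t=get_image('top');s=get_image('side')
a=cv2.resize(t[80:230,220:420],(400,300)); b=cv2.resize(s[170:320,140:340],(400,300))
cv2.imwrite('pics/k.png',np.hstack([a,b])[:,:,::-1])
E
```

```text
t: 8.78
tool_pos: [0.5897, 0.0464, 0.1123]
tool_rot: [3.121, 0.356, 0.0]
contact_force: [0.6, 1.0, -2.1]
opening: 0.0234
grip_force: 59.5
[-0.00323057 -0.0260836 ]
```

View pics/k.png

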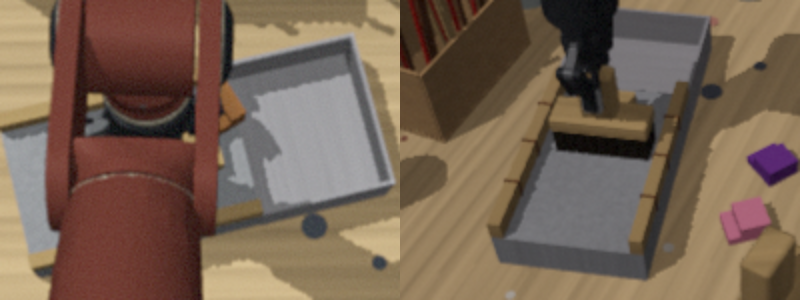

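The sweep runs well: both offcuts are ahead of the brush (brown at top 230,105; pale at 215,150) and nothing is left behind. Continue past the edge.

```bash
python3 -m crank '[{"offset":[0,0.01,0],"twist":[0,0,0]},{"offset":[0,0.02,0],"twist":[0,0,0]},{"offset":[0,0.03,0],"twist":[0,0,0]},{"offset":[0,0.04,0],"twist":[0,0,0]},{"offset":[0,0.05,0],"twist":[0,0,0]},{"offset":[0,0.06,0],"twist":[0,0,0]},{"offset":[0,0.07,0],"twist":[0,0,0]},{"offset":[0,0.08,0],"twist":[0,0,0]},{"offset":[0,0.09,0],"twist":[0,0,0]},{"offset":[0,0.10,0],"twist":[0,0,0]},{"offset":[0,0.11,0],"twist":[0,0,0]},{"offset":[0,0.12,0],"twist":[0,0,0]},{"offset":[0,0.12,0],"twist":[0,0,0]},{"offset":[0,0.12,0],"twist":[0,0,0]},{"offset":[0,0.09,0],"twist":[0,0,0]},{"offset":[0,0.06,-0.0],"twist":[0,0,0]},{"offset":[0,0.06,-0.05],"twist":[0,0,0]},{"offset":[0,0.06,-0.1],"twist":[0,0,0]},{"offset":[0,0.06,-0.1],"twist":[0,0,0]}]'
python3 - <<'E'
from h import *
p=get_obs()['tool_pos']; print(chf(p)); 
t=get_image('top');s=get_image('side')
for n in('top','side'):
    for d in cut_out('offcut_a',n)+cut_out('offcut_b',n): print(n,round(d['confidence'],2),np.round(d['rect'][:2]),chf(onz(n,*d['rect'][:2],.025)).round(3))
a=cv2.resize(t[80:230,220:420],(400,300)); b=cv2.resize(s[140:290,160:360],(400,300))
cv2.imwrite('pics/l.png',np.hstack([a,b])[:,:,::-1])
rel([.6186,.357,p[2]],.523)
E
```

```text
t: 11.25
tool_pos: [0.6061, -0.0111, 0.2189]
tool_rot: [3.118, 0.358, 0.017]
contact_force: [0.7, -0.1, -1.1]
opening: 0.0232
grip_force: 59.9
[-0.00025387 -0.08578129]
top 0.75 [380. 150.] [-0.016 -0.204]
top 0.46 [350. 124.] [ 0.055 -0.157]
top 0.75 [380. 150.] [-0.016 -0.204]
top 0.46 [350. 124.] [ 0.055 -0.157]
side 0.85 [314. 280.] [-0.178  0.046]
side 0.82 [326. 252.] [-0.192 -0.038]
side 0.7 [258. 208.] [-0.003 -0.162]
side 0.54 [238. 208.] [ 0.046 -0.157]
side 0.85 [314. 280.] [-0.178  0.046]
side 0.82 [326. 252.] [-0.192 -0.038]
side 0.7 [258. 208.] [-0.003 -0.162]
side 0.54 [238. 208.] [ 0.046 -0.157]
off [ 0.0994 -0.3548 -0.009 ] twist [ -0.12   0.21 -16.91] t 11.55
```

View pics/l.png

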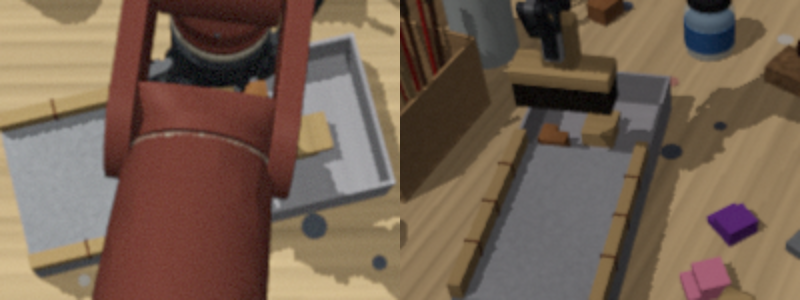

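Both offcuts are down in the tray (pale at crop 315,133, brown partly hidden by the edge). Carry the brush back to its old free spot.

```bash
python3 -m crank '[{"offset":[0.01,-0.036,0],"twist":[0,0,-2]},{"offset":[0.02,-0.071,0],"twist":[0,0,-4]},{"offset":[0.03,-0.107,0],"twist":[0,0,-6]},{"offset":[0.04,-0.142,0],"twist":[0,0,-8]},{"offset":[0.05,-0.178,0],"twist":[0,0,-10]},{"offset":[0.06,-0.213,0],"twist":[0,0,-12]},{"offset":[0.07,-0.249,0],"twist":[0,0,-14]},{"offset":[0.08,-0.284,0],"twist":[0,0,-15]},{"offset":[0.09,-0.32,0],"twist":[0,0,-16]},{"offset":[0.099,-0.355,0],"twist":[0,0,-16.9]},{"offset":[0.099,-0.355,0],"twist":[0,0,-16.9]},{"offset":[0.099,-0.355,0],"twist":[0,0,-16.9]}]'
python3 - <<'E'
from h import *
t=get_image('top')
for d in cut_out('offcut_a','top'): print(round(d['confidence'],2),np.round(d['rect'][:2]),chf(onz('top',*d['rect'][:2],.025)).round(3))
rel([.6186,.357,.07],.523)
E
```

```text
t: 13.05
tool_pos: [0.6189, 0.3564, 0.2107]
tool_rot: [3.034, 0.812, -0.004]
contact_force: [-0.4, 0.1, -2.3]
opening: 0.0236
grip_force: 60.0
0.97 [290. 251.] [-0.176  0.032]
0.64 [372. 149.] [-0.009 -0.189]
0.63 [334. 251.] [-0.198 -0.057]
0.61 [346. 130.] [ 0.044 -0.145]
off [ 0.0002 -0.0013  0.1415] twist [ 0.01  0.08 -0.07] t 13.15
```

```bash
python3 -m crank '[{"offset":[0,0,0.04],"twist":[0,0,0]},{"offset":[0,0,0.08],"twist":[0,0,0]},{"offset":[0,0,0.115],"twist":[0,0,0]},{"offset":[0,0,0.132],"twist":[0,0,0]},{"offset":[0,0,0.139],"twist":[0,0,0]},{"offset":[0,0,0.142],"twist":[0,0,0]},{"offset":[0,0,0.143],"twist":[0,0,0]},{"offset":[0,0,0.143],"twist":[0,0,0]}]'
```

```text
t: 14.15
tool_pos: [0.62, 0.3573, 0.0706]
tool_rot: [-3.034, -0.812, -0.003]
contact_force: [0.8, 0.2, -1.7]
opening: 0.0234
grip_force: 59.9
```

```bash
python3 - <<'E'
from h import *
t=get_image('top')
cv2.imwrite('pics/o.png',cv2.resize(t[90:220,220:420],(800,520),interpolation=cv2.INTER_CUBIC)[:,:,::-1])
E
```

```text
(no output)
```

View pics/o.png

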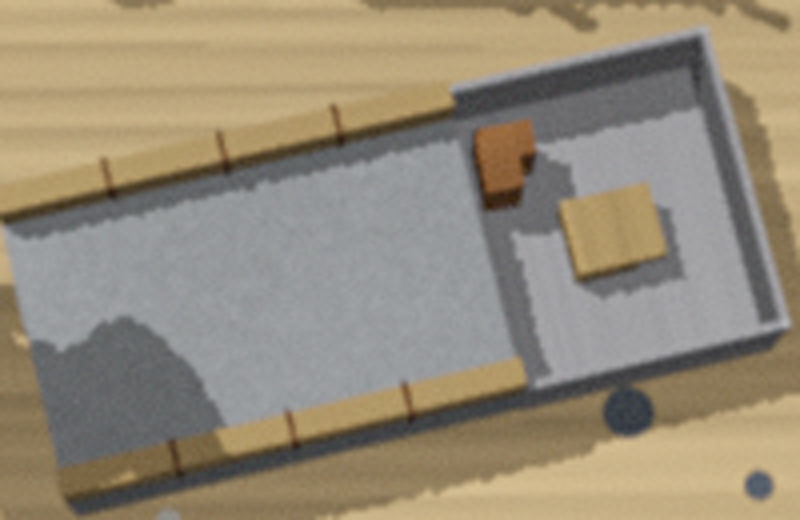

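Both offcuts lie wholly in the tray: brown at (505,162), on its side against the edge, and pale at (612,230). The brush hangs about 3 mm up, so lower it to touch and release.

```bash
python3 -m crank '[{"offset":[0,0,0.002],"twist":[0,0,0]},{"offset":[0,0,0.003],"twist":[0,0,0]},{"offset":[0,0,0.0035],"twist":[0,0,0]},{"offset":[0,0,0.0035],"twist":[0,0,0]},{"offset":[0,0,0.0035],"twist":[0,0,0]}]'
```

```text
t: 14.82
tool_pos: [0.6195, 0.3571, 0.067]
tool_rot: [-3.035, -0.812, -0.001]
contact_force: [-2.8, -1.1, 5.9]
opening: 0.0231
grip_force: 60.7
```

Contact is about 8 N. Open, then withdraw straight up.

```bash
python3 -m crank '[{"offset":[0,0,0],"twist":[0,0,0]},{"offset":[0,0,0],"twist":[0,0,0]},{"offset":[0,0,0],"twist":[0,0,0]},{"offset":[0,0,0],"twist":[0,0,0]},{"offset":[0,0,0],"twist":[0,0,0]},{"offset":[0,0,0],"twist":[0,0,0]},{"offset":[0,0,-0.02],"twist":[0,0,0]},{"offset":[0,0,-0.06],"twist":[0,0,0]},{"offset":[0,0,-0.11],"twist":[0,0,0]},{"offset":[0,0,-0.16],"twist":[0,0,0]},{"offset":[0,0,-0.16],"twist":[0,0,0]},{"offset":[0,0,-0.16],"twist":[0,0,0]}]' 1
python3 - <<'E'
from h import *
s=get_image('side')
d=[d for d in cut_out('brush_grip','side') if abs(d['rect'][0]-153)<25 and abs(d['rect'][1]-349)<25]
print([x['rect'] for x in d]); 
if d: print(fit({'side':d[0]['region']},BR,[.619,.357,.52],[.01,.01,.1]))
for x in cut_out('offcut_a','side'): print(np.round(x['rect']),chf(onz('side',*x['rect'][:2],.025)).round(3))
E
```

```text
t: 16.32
tool_pos: [0.6194, 0.357, 0.2271]
tool_rot: [-3.035, -0.812, -0.003]
contact_force: [-0.7, -0.1, -0.7]
opening: 0.0852
grip_force: 0.0
[[150.9, 347.6, 63.4, 45.1]]
(array([0.61806252, 0.35835653, 0.50583314]), np.float64(0.05443380253215735))
[257. 206.  17.  22.] [ 0.001 -0.171]
[315. 280.  28.  18.] [-0.181  0.045]
[327. 253.  22.  25.] [-0.196 -0.036]
[238. 208.  16.  14.] [ 0.047 -0.155]
```

The brush stands upright and released, and both offcuts are in the tray. Hand in.

```bash
python3 -c "
from station import *
print(finish_job())"
```

```text
the job is handed in; nothing more can be done
None
```

I swept both offcuts into the steel scrap tray and stood the brush back upright at its original spot on the table, released. I then handed the job in at about 16.5 s, but the hand-in returned no verdict.

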